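# Fit the 12 mm spacer plate in the slicing guide

### The job

Set the slicing guide for 12 mm: feel the thickness of the steel spacer plates standing in the rack by pinching their top edges, take the 12 mm one, and push it gently, upright and fully home on the depth stop, into the slot between the guide's fence and its spring jaw, then let go. Leave the other two plates standing in their bays and don't push the timer, bowl or forming ring about.

Things in the scene. Friction and masses are not known exactly. Their poses are not given: they have to be found in the camera images.
- clamp_seat (a point): Point in the slot of the clamp, 12 mm above the worktop, mid-length, 6 mm from the fence. Axes: x along the slot, y across it from the fence (inner face y = -6 mm) to the sprung jaw (closed face y = +1 mm: the empty slot is 7 mm wide), z up. A 12 mm plate in the slot stands with its mid-plane on y = 0. A plate that is home stands 1 to 16 mm above this point (see foot).
- clamp: Fixed clamp of a bench slicing guide: 136x116 mm aluminium base, fixed fence, steel sprung jaw; origin on the worktop under clamp_seat, same axes. Fence and jaw rise 60 mm above the worktop and lead in: the fence's top 8 mm slope back 8 mm, the jaw's top 22 mm slope back 9 mm. End cheeks 94 mm apart, up to 46 mm above the worktop. It must not be pressed with over 60 N in all.
- jaw (a joint): Sprung jaw's slide away from the fence in m: 0 = closed (start), at most 0.0095. A plate of T mm in the slot holds it at T - 7 mm. Spring 700 N/m: about 3.5 N closed, 7 N with a 12 mm plate in; pushing that plate past the jaw's slope takes up to some 20 N downward, then 3 to 8 N, until it stands hard on the depth stop. Once home, the jaw's grip holds it there.
- foot (a joint): Two brass pins standing 4 mm out of the slot's adjustable depth stop, sprung (2.2 N fully down): m pushed in, 0 = free (start), 0.004 = level with the stop's hard top, the plate fully home. The stop's top is set anywhere from 1 to 16 mm above clamp_seat and differs each time; the setting is not told, so the stop must be felt for.
- rack: Fixed grey draining rack, 100x200 mm with a 6 mm base; origin under its centre. Three bays at y = -75, 0 and +75 mm (rack axes), each holding one plate on edge along the rack's x between posts 20 mm apart that rise to 40 mm above the worktop.
- bay_0 (a point): Centre, half-way up, of the steel plate that stands in this bay of the rack (good to 2 mm), rack axes; stays with the rack. Plates are 80 mm long (x), 90 mm tall (z), 0.14 to 0.22 kg, their thickness along y: one 9, one 12 and one 15 mm, in an order that is not told: pinch the free top edge to feel it. Underside 6 mm, top edge 96 mm above the worktop.
- bay_1 (a point): Centre, half-way up, of the steel plate that stands in this bay of the rack (good to 2 mm), rack axes; stays with the rack. Plates are 80 mm long (x), 90 mm tall (z), 0.14 to 0.22 kg, their thickness along y: one 9, one 12 and one 15 mm, in an order that is not told: pinch the free top edge to feel it. Underside 6 mm, top edge 96 mm above the worktop.
- bay_2 (a point): Centre, half-way up, of the steel plate that stands in this bay of the rack (good to 2 mm), rack axes; stays with the rack. Plates are 80 mm long (x), 90 mm tall (z), 0.14 to 0.22 kg, their thickness along y: one 9, one 12 and one 15 mm, in an order that is not told: pinch the free top edge to feel it. Underside 6 mm, top edge 96 mm above the worktop.
- timer: Red and white kitchen timer, 62 mm across, 54 mm high, origin under its centre; bystander.
- bowl: Small steel bowl, 115 mm across, 38 mm high, origin under its centre; bystander.
- hung_ladle: Fixed steel ladle hanging from the rail behind the work, its lowest point about 0.25 m above the worktop; keep the gripper and wrist clear of it.
- cutter: Steel forming ring, 64 mm across, 36 mm high, origin under its centre; bystander.

How it is judged:
By the outcome, as a careful person would: the job done as asked, in the order asked, and still so for the second after the job is handed in, with the robot touching nothing.
It also fails if it takes over 56 s, if anything falls off the work surface, if the arm or the gripper's body presses on something with over 40 N, if the wrist force passes 120 N, or if a joint passes its speed limit or range.

### The arm

A 7-joint arm with a two-finger parallel gripper is mounted at the origin on a cart in front of the work surface, level with it; the furniture and walls round the work are solid. World frame = base frame: x ahead of the robot, y to its left, z up, the work surface at z = 0. Lengths are in m, angles in rad, forces in N, time in s.
With the tool pointing down it reaches from about 0.35 to 0.9 m from the base axis. Payload 8.1 kg.
Tool frame: the origin (TCP) lies at the very end of the fingers, on their centre line; the grasp point (between the pads) lies 19 mm behind it (grip_point_offset is the distance from the TCP to the grasp point, in m); z points along the fingers, x is the direction in which the jaws open and shut, and the axes are right-handed (so a half turn about z gives the same grasp; the last joint's range is limited). The gripper opens to 92 mm and grips with 3 to 60 N. Pads are 19 mm wide; open, the fingers measure 130 mm over their backs; the gripper's body (75 mm by 190 mm) begins 47 mm behind the grasp point.
Start: joints at [-1.252, 0.434, 0.025, 1.573, -0.012, 1.134, -0.075], TCP at [0.256, 0.57, 0.192] pointing down, gripper open.
Joint ranges: [-2.62, 2.62], [-0.44, 2.09], [-1.27, 1.32], [0.08, 2.57], [-1.32, 4.46], [0.12, 2], [-2.74, 2.74]. Speed limits (rad/s): [2.22, 2.22, 3.01, 3.01, 3.14, 3.14, 3.14].

### API

Orientations are given as a rotation vector (axis times angle).
In Python, from cell import observe, get_image, camera_model, sign_off, grip_point_offset gives the robot as it stands.
- The arm moves only by the tool play_rows, never from a script. Its argument "rows" is a list of rows, each a list of 7 numbers: the shift along the tool's x, y, z as a fraction of full scale, then the turn, a rotation vector about the tool's x, y, z as a fraction of full scale, then the closure, from -1 (fully open) to 1 (shut). A call has 1 to 5 rows; each row shifts and turns the pose as measured when the row begins, along the tool's axes as they then stand; what a row does not reach is not made up. Full scale, the value 1, is 0.15 m for a shift and 0.5 rad for a turn. A row lasts 1/10 s, in which the tool goes at most 50 mm and 8.59 degrees, less where a joint would pass 70% of its speed; a pose out of reach is approached as far as the arm can. A call with a number of a shift or a turn outside -1 to 1 is refused whole. A call with a gripper value outside its range is refused whole. The fingers move at their own pace and stop on an object; "force" is the grip in N (left out, the last holds). Time passes only in rows, so rows that do not move let the fingers close. It gives the time, the measured TCP pose, the force and the opening at its end, in the units of the state.
- observe(): the state, without advancing time (a new reading comes with each control period).
- get_image(name): name is "scene" or "top"; returns the picture (400x640x3 uint8, blue, green, red); there is no depth.
- camera_model(name): a dict with "K" (3x3 intrinsics, pixels), "R" (3x3) and "t" (3): a world point X has camera coordinates R X + t. Camera axes: x right, y down, z forward; pixel columns grow to the right and rows downward; lengths in m; the calibration is good to about 2 mm. A picture is of the moment at which its call begins. camera_model takes no time and is no camera call.
- sign_off(): hands the job in, once; it reports no verdict.
The state is a dict: "clock": time; "joints": joint angles; "dq": joint speeds; "joint_efforts": joint torques, N m; "position": TCP position; "ee_rot": TCP orientation; "force": force on the tool from outside, world axes, zero at the start; "ft_torque": the same for the moment, N m; "width": opening from 0.0 (shut) to 1.0 (fully open).
Only numpy, scipy, OpenCV 4.12 (cv2) and the standard library are available. Lean on these libraries where they do the work, as an engineer would, in place of code of your own. Each camera call takes 0.05 s, during which the arm holds its last target.

## Working session

There is one attempt and no reset: what is moved stays moved. The work goes in short steps, Python scripts to look and compute and a tool call to move; the robot and the scene stay as the last step left them, time stands still between calls to the robot, and variables do not carry over. Pictures are saved under pics/ and viewed, and the job is handed in when it is done.

Besides the shell and the picture viewer there is one more tool, called after ">>>" as a command line: name --pt "numbers of a row" for each row, then --argument value for the rest. play_rows: Moves the arm, as the interface text tells. Its arguments: {"type":"object","properties":{"rows":{"type":"array","items":{"type":"array","items":{"type":"number"}}},"force":{"type":"number"}},"required":["rows"]}

```bash
mkdir -p pics; ls; python3 - <<'E'
from cell import *
import cv2
print(observe()); print(grip_point_offset)
for n in("scene","top"):
    cv2.imwrite(f"pics/{n}0.png",get_image(n)); print(n,camera_model(n))
E
```

```text
pics
{'clock': 0.0, 'joints': array([-1.25159081,  0.43522146,  0.02496551,  1.57412379, -0.01160291,
        1.13402575, -0.07508374]), 'dq': array([-1.82531807e-03, -6.25556606e-05,  1.77357974e-04,  1.54683609e-03,
        4.88168271e-04, -8.18178861e-05, -9.71356173e-04]), 'joint_efforts': array([ 7.73341289e-04, -6.67853951e+01,  9.85158384e-01, -3.14451993e+01,
       -6.06325851e-02,  4.28126310e-02,  1.28104075e-04]), 'position': array([0.25569076, 0.56965275, 0.19113558]), 'ee_rot': array([ 2.63646068e+00,  1.70656771e+00, -2.02408148e-03]), 'force': array([-0.61153276, -0.95209714,  0.16371655]), 'ft_torque': array([-0.04178412, -0.02966382, -0.03139623]), 'width': 1.0021635864994323}
0.0188
scene {'K': array([[402.11892659,   0.        , 312.08020966],
       [  0.        , 402.11892659, 202.07407941],
       [  0.        ,   0.        ,   1.        ]]), 'R': array([[ 0.7614851 , -0.64805869, -0.01266407],
       [-0.3531144 , -0.39837578, -0.8465264 ],
       [ 0.54355373,  0.64908911, -0.53219608]]), 't': array([-0.44276726,  0.33981613,  0.94691055])}
top {'K': array([[425.05156464,   0.        , 318.40255033],
       [  0.        , 425.05156464, 195.25269786],
       [  0.        ,   0.        ,   1.        ]]), 'R': array([[ 0.11946832, -0.99283751,  0.00099664],
       [-0.97192037, -0.11715621, -0.20407162],
       [ 0.20272672,  0.02341144, -0.97895545]]), 't': array([-0.04901943,  0.60280607,  1.44501682])}
```

View pics/scene0.png

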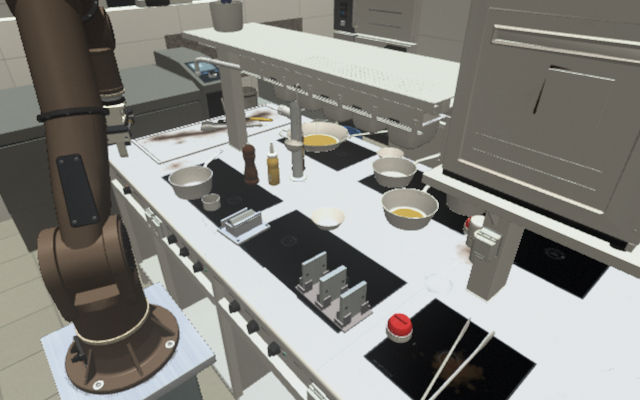

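View pics/top0.png

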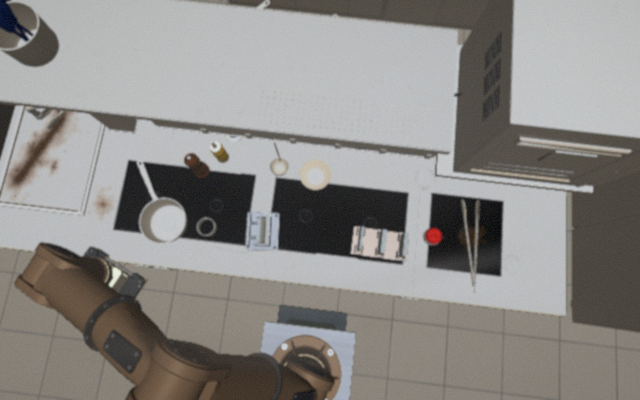

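The scene view shows the rack at about (335,292) and the clamp at (242,222). In the top view the rack is at (378,243), the clamp at (263,230), the timer at (434,236), and the ladle is near (279,166). I'll zoom in on the rack and clamp.

```bash
python3 - <<'E'
import cv2, numpy as np
t=cv2.imread('pics/top0.png'); s=cv2.imread('pics/scene0.png')
def crop(im,x,y,w,h,k): return cv2.resize(im[y:y+h,x:x+w],None,fx=k,fy=k,interpolation=cv2.INTER_CUBIC)
cv2.imwrite('pics/z_track.png',crop(t,340,215,80,56,9))
cv2.imwrite('pics/z_tclamp.png',crop(t,235,200,60,56,10))
cv2.imwrite('pics/z_srack.png',crop(s,285,245,100,85,7))
cv2.imwrite('pics/z_sclamp.png',crop(s,210,195,70,55,10))
E
```

```text
(no output)
```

View pics/z_track.png

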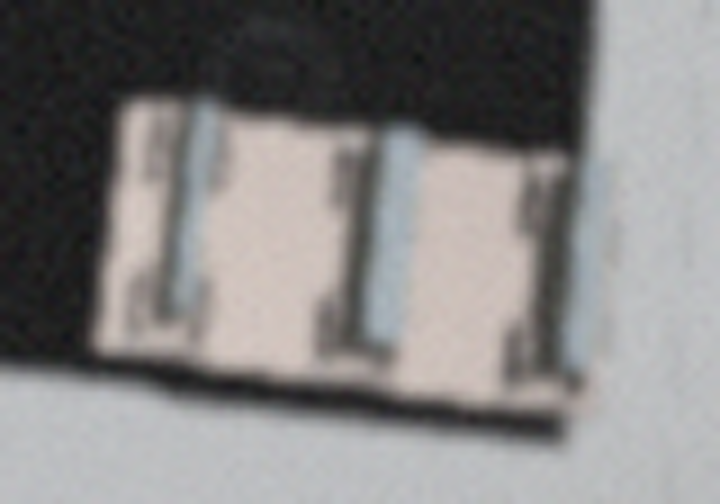

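View pics/z_tclamp.png

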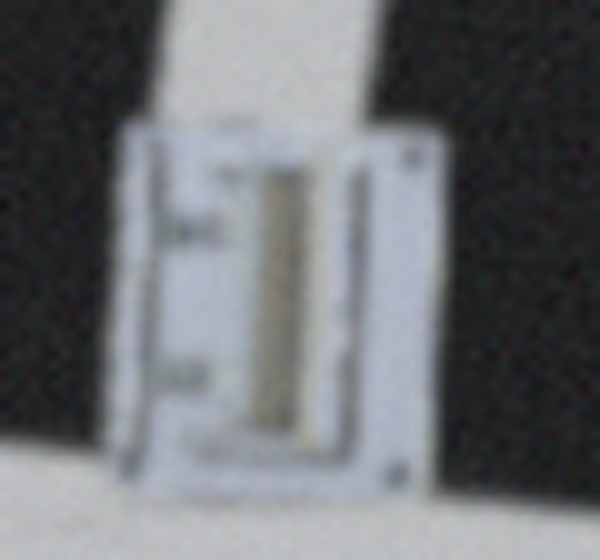

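View pics/z_srack.png

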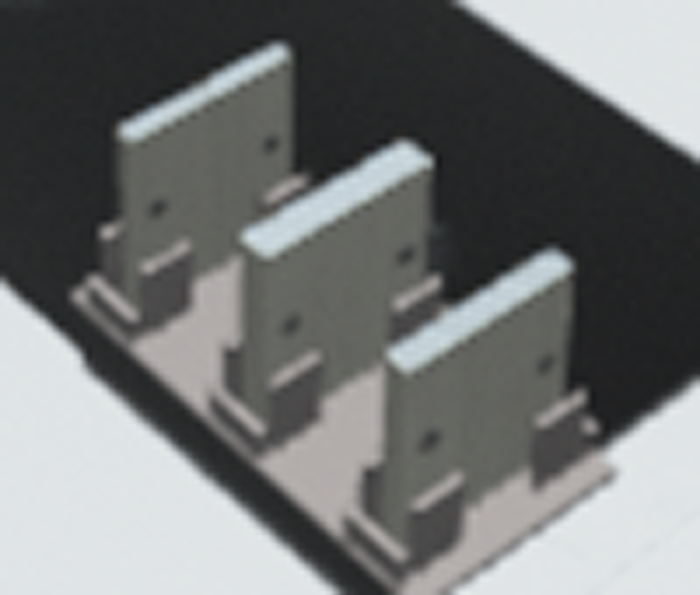

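View pics/z_sclamp.png

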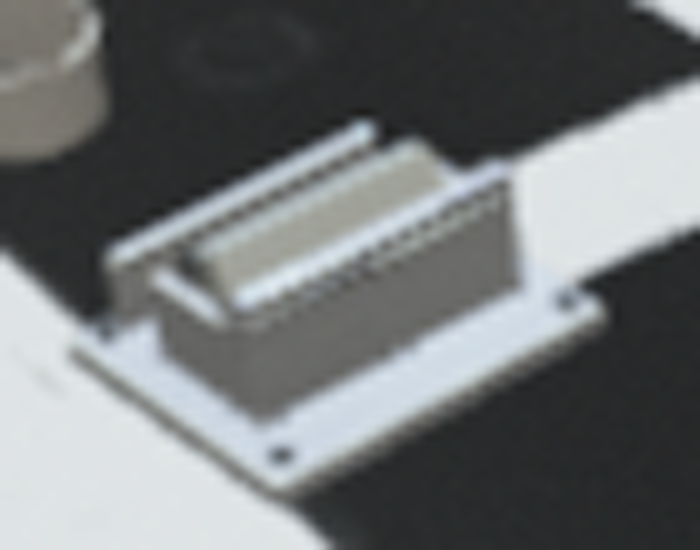

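```bash
cat > h.py <<'E'
import numpy as np, cv2
from cell import camera_model
C={n:camera_model(n) for n in('scene','top')}
def ray(n,u,v,z):
    c=C[n]; R=c['R'];o=-R.T@c['t']; d=R.T@np.linalg.inv(c['K'])@np.array([u,v,1.])
    return o+d*(z-o[2])/d[2]
def proj(n,X):
    c=C[n]; p=c['K']@(c['R']@np.asarray(X,float)+c['t']); return p[:2]/p[2]
E
python3 - <<'E'
from h import *
for n in('scene','top'):
    im=cv2.imread(f'pics/{n}0.png').astype(int)
    b,g,r=im[...,0],im[...,1],im[...,2]
    m=((b-r>10)&(b>140)).astype(np.uint8)
    if n=='scene': m=((b-r>8)&(b>170)).astype(np.uint8)
    roi=np.zeros_like(m)
    if n=='scene': roi[245:330,285:385]=1
    else: roi[215:271,340:420]=1
    k,l,st,ce=cv2.connectedComponentsWithStats(m*roi)
    for i in range(1,k):
        if st[i,4]<15: continue
        ys,xs=np.nonzero(l==i)
        W=np.array([ray(n,x,y,.096)[:2] for x,y in zip(xs,ys)])
        c=W.mean(0); ev,V=np.linalg.eigh(np.cov(W.T)); a=V[:,1]*np.sign(V[0,1])
        print(n,st[i],'c',c.round(4),'yaw',np.degrees(np.arctan2(a[1],a[0])).round(1),'len',(np.sqrt(12*ev)*1e3).round(1))
E
```

```text
scene [303 252  23  13  54] c [ 0.4713 -0.1383] yaw -1.2 len [ 7.6 77.4]
scene [320 266  26  16 117] c [ 0.4679 -0.2138] yaw -2.0 len [14.2 77.5]
scene [341 281  25  17 102] c [ 0.4677 -0.2875] yaw -1.2 len [10.7 76.8]
top [360 227   4  18  23] c [ 0.4791 -0.139 ] yaw -3.6 len [ 6.4 60.6]
top [381 230   6  23  68] c [ 0.468  -0.2138] yaw -1.8 len [10.2 77.8]
top [403 233   5  23  48] c [ 0.4651 -0.2875] yaw -1.6 len [ 7.7 78. ]
```

Plate tops sit 75 mm apart at a yaw of about -1.4°, and both views agree. By sight the plate at y≈-0.2875 looks like 12 mm; I'll feel it. Next, the clamp.

```bash
python3 - <<'E'
from h import *
f=lambda n,x0,y0,k,pts,z:[print(n,p,ray(n,(p[0]+.5)/k-.5+x0,(p[1]+.5)/k-.5+y0,z).round(4)) for p in pts]
print('base corners top z=.006');f('top',235,200,10,[(125,123),(447,130),(433,493),(103,487)],.006)
print('base corners scene z=.006 (left,bottom,right)');f('scene',210,195,10,[(70,352),(278,488),(605,310)],.006)
print('scene fence ridge outer near/far');f('scene',210,195,10,[(238,305),(510,170)],.06)
print('scene brown face top edge near, far');f('scene',210,195,10,[(195,255),(418,142)],.06)
print('scene brown/fence near,far');f('scene',210,195,10,[(228,300),(445,185)],.06)
print('back bar near, far');f('scene',210,195,10,[(110,255),(370,128)],.06)
print('top fence bright strip z.06 : right edge top/bottom, left edge');f('top',235,200,10,[(328,160),(315,445),(308,165),(300,430)],.06)
print('brown left top/bot');f('top',235,200,10,[(265,170),(250,430)],.06)
print('dark line right (fence outer foot), left dark');f('top',235,200,10,[(362,170),(348,450),(155,150),(135,470)],.006)
E
python3 - <<'E'
import cv2
t=cv2.imread('pics/top0.png')
c=t[212:250,243:284]
print('row 230 BGR');[print(x,t[228:233,x].mean(0).round()) for x in range(246,282)]
E
```

```text
base corners top z=.006
top (125, 123) [0.5234 0.276  0.006 ]
top (447, 130) [0.5349 0.1589 0.006 ]
top (433, 493) [0.4036 0.1457 0.006 ]
top (103, 487) [0.3916 0.2635 0.006 ]
base corners scene z=.006 (left,bottom,right)
scene (70, 352) [0.3917 0.2637 0.006 ]
scene (278, 488) [0.4051 0.1553 0.006 ]
scene (605, 310) [0.5384 0.1661 0.006 ]
scene fence ridge outer near/far
scene (238, 305) [0.4125 0.1797 0.06  ]
scene (510, 170) [0.5196 0.1869 0.06  ]
scene brown face top edge near, far
scene (195, 255) [0.4165 0.2127 0.06  ]
scene (418, 142) [0.5062 0.2212 0.06  ]
scene brown/fence near,far
scene (228, 300) [0.4116 0.1842 0.06  ]
scene (445, 185) [0.4987 0.1936 0.06  ]
back bar near, far
scene (110, 255) [0.3962 0.2307 0.06  ]
scene (370, 128) [0.4989 0.2391 0.06  ]
top fence bright strip z.06 : right edge top/bottom, left edge
top (328, 160) [0.5109 0.193  0.06  ]
top (315, 445) [0.4115 0.1831 0.06  ]
top (308, 165) [0.5083 0.1997 0.06  ]
top (300, 430) [0.416 0.189 0.06 ]
brown left top/bot
top (265, 170) [0.5048 0.2144 0.06  ]
top (250, 430) [0.4139 0.2062 0.06  ]
dark line right (
[... 236 characters left out ...]
[175. 165. 159.]
249 [142. 137. 132.]
250 [142. 136. 132.]
251 [178. 166. 160.]
252 [195. 181. 173.]
253 [197. 183. 176.]
254 [197. 181. 175.]
255 [195. 182. 174.]
256 [195. 181. 172.]
257 [194. 182. 172.]
258 [187. 177. 168.]
259 [175. 169. 161.]
260 [154. 153. 149.]
261 [127. 135. 134.]
262 [116. 124. 125.]
263 [109. 115. 117.]
264 [111. 114. 113.]
265 [138. 139. 137.]
266 [165. 168. 165.]
267 [180. 179. 175.]
268 [188. 178. 172.]
269 [169. 160. 154.]
270 [141. 132. 129.]
271 [159. 149. 142.]
272 [188. 174. 167.]
273 [197. 181. 173.]
274 [197. 183. 175.]
275 [195. 181. 172.]
276 [195. 181. 173.]
277 [180. 168. 162.]
278 [136. 132. 127.]
279 [78. 79. 77.]
280 [39. 36. 39.]
281 [33. 32. 30.]
```

```bash
python3 - <<'E'
from h import *
th=np.radians(5.2); ex=np.array([np.cos(th),np.sin(th)]); ey=np.array([-np.sin(th),np.cos(th)])
O=np.array([.46,.200])
for n in('scene','top'):
    im=cv2.imread(f'pics/{n}0.png').astype(np.float32)
    print(n)
    for y in np.arange(-46,48,2.):
        P=[proj(n,[*(O+ex*a+ey*y/1e3),.06]) for a in np.linspace(-.03,.03,31)]
        P=np.array(P,np.float32)
        v=cv2.remap(im,P[:,0].reshape(1,-1),P[:,1].reshape(1,-1),cv2.INTER_LINEAR)[0].mean(0)
        print(int(y),v.round(),end=' | ')
    print()
    # along x profile at several y
    for y in (4,):
      print('x prof',y)
      for a in np.arange(-76,78,3.):
        P=np.array([proj(n,[*(O+ex*a/1e3+ey*(y+d)/1e3),.06]) for d in (-1,0,1)],np.float32)
        v=cv2.remap(im,P[:,0].reshape(1,-1),P[:,1].reshape(1,-1),cv2.INTER_LINEAR)[0].mean(0)
        print(int(a),v.round(),end='|')
      print()
E
```

```text
scene
-46 [105. 107. 106.] | -44 [105. 107. 106.] | -42 [104. 106. 106.] | -40 [104. 106. 105.] | -38 [104. 106. 105.] | -36 [103. 106. 105.] | -34 [106. 108. 107.] | -32 [114. 117. 114.] | -30 [125. 126. 123.] | -28 [130. 131. 127.] | -26 [130. 131. 127.] | -24 [133. 134. 130.] | -22 [150. 149. 144.] | -20 [178. 174. 167.] | -18 [203. 197. 188.] | -16 [219. 211. 201.] | -14 [221. 213. 204.] | -12 [211. 205. 197.] | -10 [195. 192. 185.] | -8 [178. 179. 174.] | -6 [164. 170. 166.] | -4 [156. 164. 161.] | -2 [154. 163. 160.] | 0 [154. 162. 160.] | 2 [154. 163. 160.] | 4 [154. 163. 160.] | 6 [155. 164. 161.] | 8 [159. 167. 163.] | 10 [166. 172. 167.] | 12 [175. 179. 172.] | 14 [183. 184. 176.] | 16 [184. 183. 175.] | 18 [176. 174. 166.] | 20 [161. 159. 152.] | 22 [141. 141. 136.] | 24 [125. 126. 123.] | 26 [121. 123. 120.] | 28 [137. 138. 134.] | 30 [164. 162. 156.] | 32 [186. 182. 173.] | 34 [196. 189. 180.] | 36 [189. 180. 171.] | 38 [167. 157. 149.] | 40 [132. 124. 117.] | 42 [95. 89. 84.] | 44 [64. 62. 59.] | 46 [49. 48. 46.] | 
x prof 4
-76 [110. 110. 109.]|-73 [107. 108. 108.]|-70
[... 2405 characters left out ...]
 [115. 123. 124.]|-22 [115. 122. 123.]|-19 [113. 123. 122.]|-16 [117. 123. 124.]|-13 [118. 124. 125.]|-10 [116. 124. 124.]|-7 [115. 124. 124.]|-4 [117. 125. 126.]|-1 [116. 124. 124.]|2 [115. 124. 126.]|5 [115. 121. 123.]|8 [115. 123. 125.]|11 [115. 124. 125.]|14 [114. 122. 124.]|17 [113. 120. 123.]|20 [114. 122. 124.]|23 [114. 123. 124.]|26 [114. 124. 124.]|29 [115. 124. 123.]|32 [116. 124. 124.]|35 [117. 124. 126.]|38 [115. 123. 123.]|41 [112. 117. 118.]|44 [122. 120. 116.]|47 [152. 142. 137.]|50 [176. 165. 158.]|53 [188. 177. 169.]|56 [192. 180. 172.]|59 [194. 184. 178.]|62 [193. 187. 184.]|65 [192. 189. 186.]|68 [191. 190. 186.]|71 [189. 188. 186.]|74 [188. 186. 186.]|77 [191. 189. 186.]|
```

```bash
cat >> h.py <<'E'
from scipy.spatial.transform import Rotation as Ro
def go(p,phi=None):
    from cell import observe
    s=observe(); R=Ro.from_rotvec(s['ee_rot']); M=R.as_matrix()
    a=np.degrees(np.arctan2(M[1,0],M[0,0]))
    print('t',round(s['clock'],2),'pos',s['position'].round(4),'phi',a.round(2),'tilt z',M[:,2].round(4),'F',s['force'].round(1),'w mm',round(s['width']*92,2),'q',s['joints'].round(2))
    if p is not None: print('  shift units',(M.T@(np.asarray(p)-s['position'])/.15).round(3))
    if phi is not None:
        D=Ro.from_matrix(np.array([[np.cos(np.radians(phi)),np.sin(np.radians(phi)),0],[np.sin(np.radians(phi)),-np.cos(np.radians(phi)),0],[0,0,-1]]).T)
        print('  turn units',((R.inv()*D).as_rotvec()/.5).round(3))
E
python3 -c "
from h import *
go([.466,-.2875,.19],88.6)
print(ray('top',279,166,.25),ray('scene',295,150,.25),ray('scene',297,175,.0))"
```

```text
t 0.1 pos [0.2557 0.5697 0.1912] phi 65.83 tilt z [-4.0e-04 -1.3e-03 -1.0e+00] F [0.  0.  0.5] w mm 92.2 q [-1.25  0.44  0.02  1.57 -0.01  1.13 -0.08]
  shift units [-4.64   3.619  0.015]
  turn units [-0.     0.003 -0.795]
[0.64378158 0.15293358 0.25      ] [0.64978857 0.15865306 0.25      ] [0.83449552 0.39314351 0.        ]
```

>>> play_rows --pt "0 0 -0.03 0 0 -0.27 0.1" --pt "0 0 -0.03 0 0 -0.27 0.1" --pt "0 0 0 0 0 -0.26 0.1" --force 10

```text
clock: 0.4
position: [0.2551, 0.5687, 0.1988]
ee_rot: [2.231, 2.209, -0.007]
force: [0.8, -0.5, -1.4]
width: 0.786
```

```bash
python3 -c "
from h import *
go([.466,-.2875,.19],88.6)"
```

```text
t 0.4 pos [0.2551 0.5687 0.1988] phi 89.43 tilt z [-0.0013 -0.0047 -1.    ] F [ 0.8 -0.5 -1.4] w mm 72.34 q [-1.19  0.43 -0.07  1.56  0.03  1.16  0.3 ]
  shift units [-5.694  1.463  0.084]
  turn units [-0.002  0.01   0.029]
```

>>> play_rows --pt "-0.32 0.08 0 0 0 0 0.1" --pt "-0.32 0.08 0 0 0 0 0.1" --pt "-0.32 0.08 0 0 0 0 0.1" --pt "-0.32 0.08 0 0 0 0 0.1" --pt "-0.32 0.08 0 0 0 0 0.1"

```text
clock: 0.9
position: [0.311, 0.3288, 0.1961]
ee_rot: [2.215, 2.227, -0.012]
force: [0.6, -0.0, 0.3]
width: 0.451
```

>>> play_rows --pt "-0.32 0.08 0 0 0 0 0.1" --pt "-0.32 0.08 0 0 0 0 0.1" --pt "-0.32 0.08 0 0 0 0 0.1" --pt "-0.32 0.08 0 0 0 0 0.1" --pt "-0.32 0.08 0 0 0 0 0.1"

```text
clock: 1.4
position: [0.37, 0.0861, 0.1967]
ee_rot: [-2.215, -2.228, 0.012]
force: [2.4, -0.1, 0.8]
width: 0.449
```

```bash
python3 -c "
from h import *
go([.466,-.2875,.19],88.6)"
```

```text
t 1.4 pos [0.37   0.0861 0.1967] phi 90.33 tilt z [-0.0054 -0.005  -1.    ] F [ 2.4 -0.1  0.8] w mm 41.29 q [-0.58  0.02  0.21  2.12 -0.    1.02  1.21]
  shift units [-2.494  0.626  0.054]
  turn units [-0.011  0.01   0.06 ]
```

>>> play_rows --pt "-0.31 0.08 0 0 0 0.02 0.1" --pt "-0.31 0.08 0 0 0 0.02 0.1" --pt "-0.31 0.08 0 0 0 0.02 0.1" --pt "-0.31 0.08 0 0 0 0 0.1" --pt "-0.31 0.08 0 0 0 0 0.1"

```text
clock: 1.9
position: [0.4265, -0.1571, 0.198]
ee_rot: [2.248, 2.194, -0.008]
force: [1.2, 0.6, -0.3]
width: 0.448
```

>>> play_rows --pt "-0.31 0.08 0 0 0 0 0.1" --pt "-0.3 0.08 0 0 0 0 0.1" --pt "-0.2 0.04 0 0 0 0 0.1" --pt "0 0 0 0 0 0 0.1"

```text
clock: 2.3
position: [0.4528, -0.2914, 0.198]
ee_rot: [2.253, 2.185, -0.012]
force: [0.2, -0.3, 0.8]
width: 0.452
```

```bash
python3 -c "
from h import *
go([.466,-.2875,.066],88.6)"
```

```text
t 2.3 pos [ 0.4528 -0.2914  0.198 ] phi 88.24 tilt z [-0.0037 -0.0077 -1.    ] F [ 0.2 -0.3  0.8] w mm 41.55 q [ 0.02  0.31  0.58  1.81 -0.18  1.07  2.21]
  shift units [0.035 0.09  0.879]
  turn units [-0.007  0.016 -0.012]
```

>>> play_rows --pt "0.035 0.09 0.1 -0.007 0.016 -0.012 0.1" --pt "0 0 0.1 0 0 0 0.1" --pt "0 0 0 0 0 0 0.1"

```text
clock: 2.6
position: [0.4658, -0.2863, 0.1663]
ee_rot: [-2.25, -2.19, 0.0]
force: [0.3, 0.6, 0.4]
width: 0.451
```

```bash
python3 -c "
from h import *
import cell
go([.466,-.2875,.066],88.6)
for n in ('scene','top'): cv2.imwrite('pics/%s1.png'%n,cell.get_image(n))
s=cv2.imread('pics/scene1.png')[200:330,260:420]
t=cv2.imread('pics/top1.png')[190:280,320:440]
cv2.imwrite('pics/a1.png',cv2.resize(s,None,fx=4,fy=4,interpolation=2))
"
```

```text
t 2.6 pos [ 0.4658 -0.2863  0.1663] phi 88.44 tilt z [-0.0016  0.0014 -1.    ] F [0.3 0.6 0.4] w mm 41.46 q [ 0.03  0.36  0.56  1.83 -0.22  1.02  2.23]
  shift units [-0.009  0.002  0.668]
  turn units [-0.003 -0.003 -0.005]
```

View pics/a1.png

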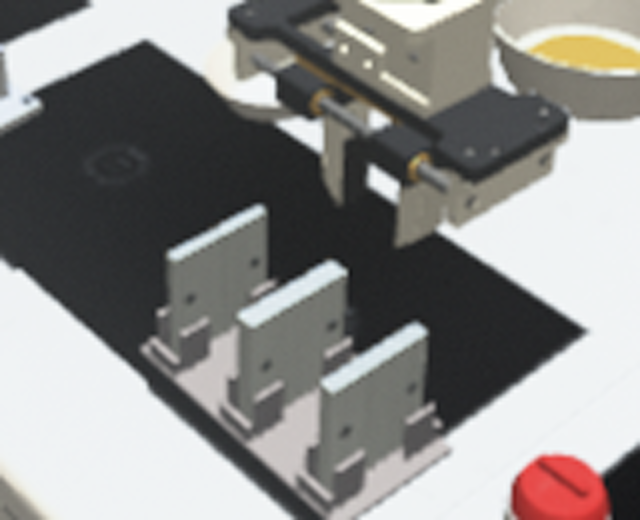

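The gripper is above the near-right plate (crop (375,380)), with its fingers about 40 mm apart straddling it. The timer, at crop (560,490), is clear. I'll descend.

>>> play_rows --pt "-0.009 0 0.2 0 0 0 0.1" --pt "0 0 0.18 0 0 0 0.1" --pt "0 0 0.15 0 0 0 0.1" --pt "0 0 0.1 0 0 0 0.1" --pt "0 0 0 0 0 0 0.1"

```text
clock: 3.2
position: [0.4709, -0.2867, 0.076]
ee_rot: [2.242, 2.191, 0.01]
force: [0.4, 0.7, 0.1]
width: 0.452
```

```bash
python3 -c "
from h import *
go([.466,-.2875,.066],88.6)"
```

```text
t 3.2 pos [ 0.4709 -0.2867  0.076 ] phi 88.69 tilt z [ 9.4e-03 -9.0e-04 -1.0e+00] F [0.4 0.7 0.1] w mm 41.62 q [ 0.09  0.47  0.5   1.93 -0.31  0.81  2.31]
  shift units [-0.006 -0.033  0.067]
  turn units [0.019 0.001 0.003]
```

>>> play_rows --pt "-0.006 -0.033 0.067 0.019 0.001 0 0.1" --pt "0 0 0 0 0 0 0.1"

```text
clock: 3.4
position: [0.4666, -0.2876, 0.0672]
ee_rot: [2.245, 2.196, 0.001]
force: [-0.1, 0.3, -0.9]
width: 0.449
```

>>> play_rows --pt "0 0 0 0 0 0 1" --pt "0 0 0 0 0 0 1" --pt "0 0 0 0 0 0 1" --pt "0 0 0 0 0 0 1" --pt "0 0 0 0 0 0 1" --force 10

```text
clock: 3.9
position: [0.4683, -0.2884, 0.0699]
ee_rot: [2.242, 2.193, 0.004]
force: [0.1, -0.6, 0.4]
width: 0.069
```

```bash
python3 -c "
from h import *
go([.466,-.2875,.066],88.6)"
```

```text
t 3.9 pos [ 0.4683 -0.2884  0.0699] phi 88.74 tilt z [ 0.0053 -0.0023 -1.    ] F [ 0.1 -0.6  0.4] w mm 6.38 q [ 0.09  0.48  0.5   1.93 -0.31  0.8   2.31]
  shift units [ 0.006 -0.016  0.026]
  turn units [0.011 0.004 0.005]
```

>>> play_rows --pt "0 0 0 0 0 0 1" --pt "0 0 0 0 0 0 1" --pt "0 0 0 0 0 0 1"

```text
clock: 4.2
position: [0.4684, -0.2884, 0.07]
ee_rot: [2.242, 2.193, 0.004]
force: [0.3, -0.5, -0.4]
width: 0.003
```

```bash
python3 -c "
from h import *
import cell
go([.466,-.2875,.066],88.6)
for n in ('scene','top'): cv2.imwrite('pics/%s2.png'%n,cell.get_image(n))
s=cv2.imread('pics/scene2.png')[200:330,260:420]
cv2.imwrite('pics/a2.png',cv2.resize(s,None,fx=5,fy=5,interpolation=2)[:600])
"
```

```text
t 4.2 pos [ 0.4684 -0.2884  0.07  ] phi 88.74 tilt z [ 0.0055 -0.0023 -1.    ] F [ 0.3 -0.5 -0.4] w mm 0.31 q [ 0.09  0.48  0.5   1.93 -0.31  0.8   2.31]
  shift units [ 0.006 -0.016  0.027]
  turn units [0.011 0.004 0.005]
```

View pics/a2.png

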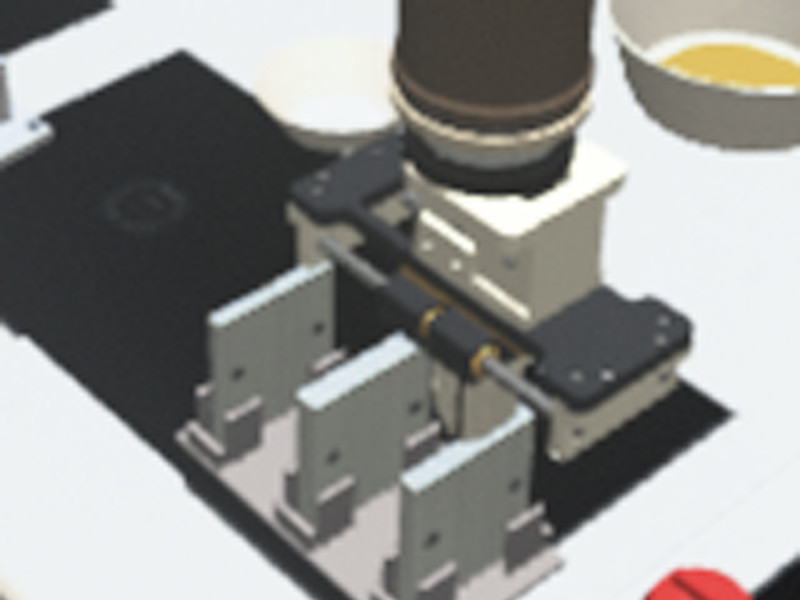

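```bash
python3 -c "
from h import *
print(proj('scene',[.4684,-.2884,.07]),proj('top',[.4684,-.2884,.07]),proj('top',[.4684,-.2884,.2]))
print(proj('scene',[.4658,-.2863,.1663]), 'image1 (a1) tips')
t=cv2.imread('pics/top2.png')[150:290,300:460]
cv2.imwrite('pics/b2.png',cv2.resize(t,None,fx=5,fy=5,interpolation=2)[:600])
"
```

```text
[353.20576274 296.75432715] [403.53027277 243.73357519] [411.67183877 239.91547619]
[353.5038642  266.62663055] image1 (a1) tips
```

View pics/b2.png

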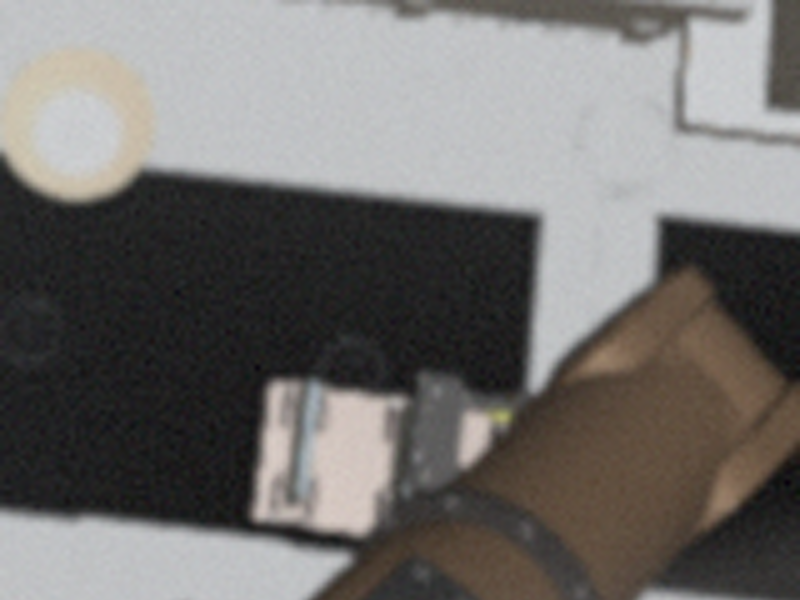

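```bash
python3 -c "
from h import *
P=[.4658,-.2863,.1663]
s=cv2.imread('pics/scene1.png'); t=cv2.imread('pics/top1.png')
p=proj('scene',P); q=proj('top',P); print(p,q)
def c(im,o,p):
    x,y=int(o[0])-40,int(o[1])-40
    z=cv2.resize(im[y:y+80,x:x+80],None,fx=5,fy=5,interpolation=2)
    cv2.drawMarker(z,(int((p[0]-x)*5+2),int((p[1]-y)*5+2)),(0,0,255),0,15,1); return z
a=c(s,p,p); b=c(t,q,q)
cv2.imwrite('pics/c2.png',np.hstack([a,b]))
P=[.2557,.5697,.1912]
s=cv2.imread('pics/scene0.png'); t=cv2.imread('pics/top0.png')
p=proj('scene',P); q=proj('top',P); print(p,q)
cv2.imwrite('pics/c3.png',np.hstack([c(s,p,p),c(t,q,q)]))
"
```

```text
[353.5038642  266.62663055] [408.70458437 241.69699638]
[128.0353229  160.70595483] [130.81003611 275.09710143]
```

View pics/c2.png

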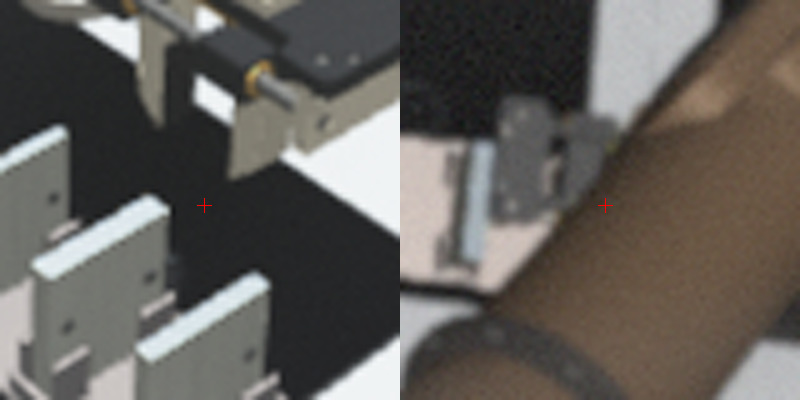

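View pics/c3.png

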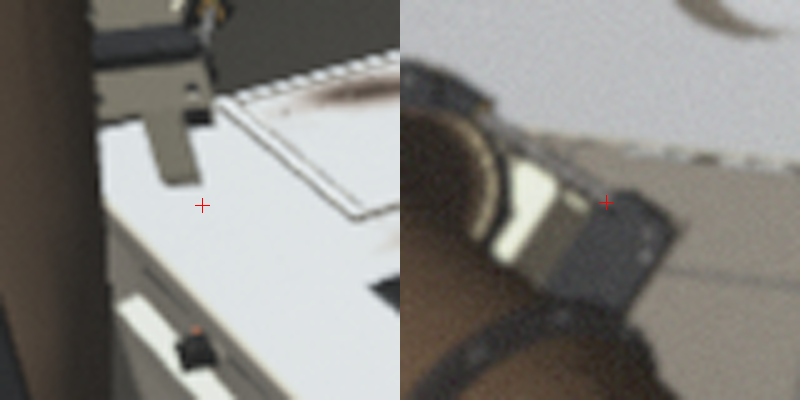

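The fingers closed on nothing. In both views the gripper sits about 4 cm to +y and +x of the reported TCP (scene crop tips at (197,152) against (204,205) expected). I'll raise it and measure this properly.

>>> play_rows --pt "0 0 -0.2 0 0 0 1" --pt "0 0 -0.25 0 0 0 1" --pt "0 0 -0.25 0 0 0 1" --pt "0 0 -0.25 0 0 0 1" --pt "0 0 0 0 0 0 1"

```text
clock: 4.8
position: [0.4663, -0.2879, 0.2163]
ee_rot: [2.245, 2.195, -0.0]
force: [0.3, -0.4, -0.2]
width: 0.008
```

```bash
cat >> h.py <<'E'
def snap(tag,P=None,w=60,k=6):
    import cell
    from cell import observe
    if P is None: P=observe()['position']
    out=[]
    for n in('scene','top'):
        im=cell.get_image(n); cv2.imwrite(f'pics/{n}{tag}.png',im); p=proj(n,P)
        x=int(np.clip(p[0]-w/2,0,640-w)); y=int(np.clip(p[1]-w/2,0,400-w)); print(n,'crop origin',x,y,'k',k,'proj',p.round(1))
        z=cv2.resize(im[y:y+w,x:x+w],None,fx=k,fy=k,interpolation=2)
        cv2.drawMarker(z,(int((p[0]-x+.5)*k),int((p[1]-y+.5)*k)),(0,0,255),0,12,1); out.append(z)
    cv2.imwrite(f'pics/s{tag}.png',np.hstack(out))
E
python3 -c "
from h import *
go(None,88.6); snap('3')"
```

```text
t 4.8 pos [ 0.4663 -0.2879  0.2163] phi 88.69 tilt z [ 0.0012 -0.0014 -1.    ] F [ 0.3 -0.4 -0.2] w mm 0.7 q [ 0.01  0.31  0.59  1.76 -0.19  1.12  2.2 ]
  turn units [0.002 0.003 0.003]
scene crop origin 325 219 k 6 proj [355.1 249.8]
top crop origin 382 210 k 6 proj [412.6 240. ]
```

View pics/s3.png

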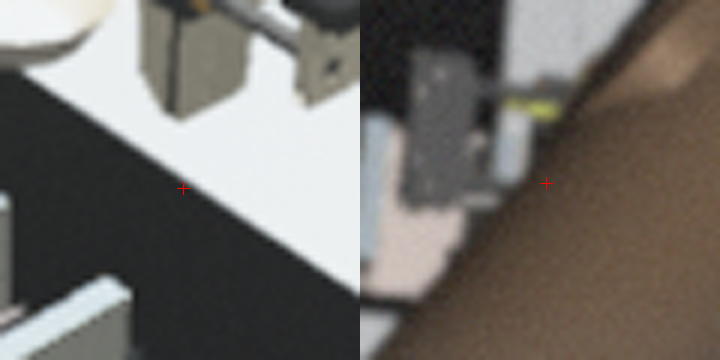

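```bash
python3 -c "
from h import *
P=np.array([.4663,-.2879,.2163])
for dz in (0,.02,.03,.035,.04,.05): print(dz,proj('scene',P+[0,0,dz]).round(1), ((proj('scene',P+[0,0,dz])-[325,219]+.5)*6).round())
for y in (-.383,-.288,-.193): print(y,((proj('top',[.466,y,.32])-[382,210]+.5)*6+[360,0]).round())
P=np.array([.4658,-.2863,.1663])
for s in(-1,1):
  for dz in (0,.03,.035,.04):print(s,dz,proj('scene',P+[0,s*.025,dz]).round(1))
"
```

```text
0 [355.1 249.9] [184. 188.]
0.02 [355.5 242.8] [186. 146.]
0.03 [355.7 239.1] [187. 124.]
0.035 [355.8 237.3] [188. 113.]
0.04 [355.9 235.5] [189. 102.]
0.05 [356.1 231.8] [190.  80.]
-0.383 [793. 186.]
-0.288 [594. 162.]
-0.193 [396. 138.]
-1 0 [361.4 272.2]
-1 0.03 [362.1 262. ]
-1 0.035 [362.2 260.3]
-1 0.04 [362.4 258.5]
1 0 [345.9 261.3]
1 0.03 [346.3 251.3]
1 0.035 [346.4 249.6]
1 0.04 [346.4 247.8]
```

The closed tip in the scene view, at crop (178,118), matches a tip about 33 mm higher than reported. There's no sideways offset, and the open-finger picture says the same. So the fingers closed above the plate's edge. I'll reopen and go lower, checking as I go.

>>> play_rows --pt "0 0 0.1 0 0 0 0.1" --pt "0 0 0.2 0 0 0 0.1" --pt "0 0 0.2 0 0 0 0.1" --pt "0 0 0.2 0 0 0 0.1" --pt "0 0 0.15 0 0 0 0.1"

```text
clock: 5.4
position: [0.4625, -0.2847, 0.0777]
ee_rot: [-2.242, -2.193, 0.004]
force: [-0.1, -0.7, 0.2]
width: 0.392
```

```bash
python3 -c "
from h import *
go([.466,-.2875,.045],88.6)"
```

```text
t 5.4 pos [ 0.4625 -0.2847  0.0777] phi 88.74 tilt z [-0.0056  0.0024 -1.    ] F [-0.1 -0.7  0.2] w mm 36.07 q [ 0.08  0.47  0.52  1.93 -0.3   0.83  2.31]
  shift units [-0.019  0.025  0.218]
  turn units [-0.011 -0.005  0.005]
```

>>> play_rows --pt "-0.019 0.025 0 -0.011 -0.005 0.005 0.1" --pt "0 0 0.08 0 0 0 0.1" --pt "0 0 0.08 0 0 0 0.1" --pt "0 0 0.05 0 0 0 0.1" --pt "0 0 0 0 0 0 0.1"

```text
clock: 5.9
position: [0.4631, -0.2863, 0.04]
ee_rot: [-2.244, -2.188, 0.006]
force: [0.0, 0.0, 0.2]
width: 0.447
```

```bash
python3 -c "
from h import *
go([.466,-.2875,.04],88.6); snap('4')"
```

```text
t 5.9 pos [ 0.4631 -0.2863  0.04  ] phi 88.55 tilt z [-0.0074  0.0024 -1.    ] F [0.  0.  0.2] w mm 41.11 q [ 0.11  0.52  0.48  1.96 -0.34  0.75  2.34]
  shift units [-0.008  0.019 -0.   ]
  turn units [-0.015 -0.004 -0.002]
scene crop origin 320 276 k 6 proj [350.6 306.1]
top crop origin 371 215 k 6 proj [401.1 245.9]
```

View pics/s4.png

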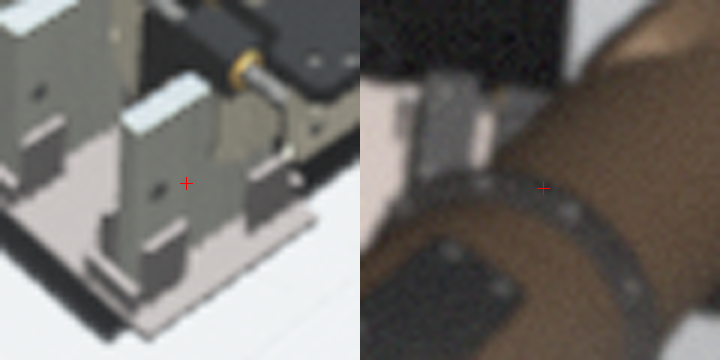

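```bash
python3 -c "
from h import *
s=cv2.imread('pics/scene4.png')
cv2.imwrite('pics/d4.png',cv2.resize(s[235:335,285:405],None,fx=6,fy=6,interpolation=2))
s=cv2.imread('pics/top4.png')
cv2.imwrite('pics/e4.png',cv2.resize(s[190:280,330:450],None,fx=6,fy=6,interpolation=2))
"
```

```text
(no output)
```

View pics/d4.png

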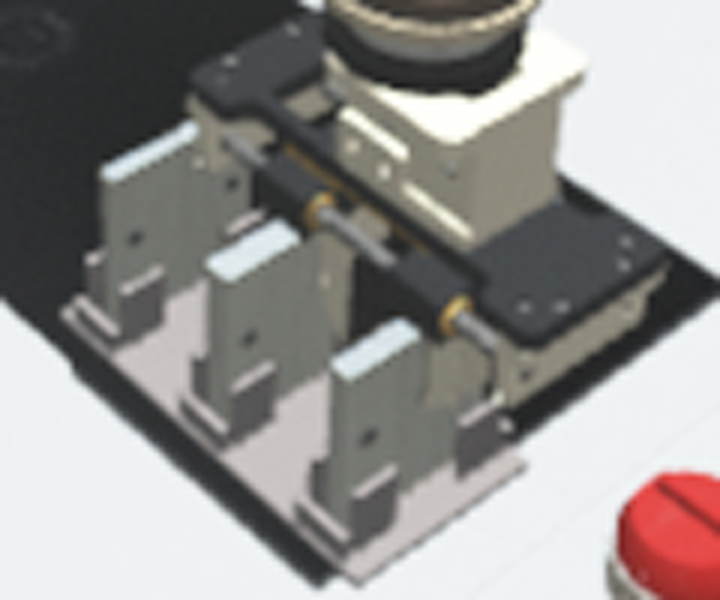

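View pics/e4.png

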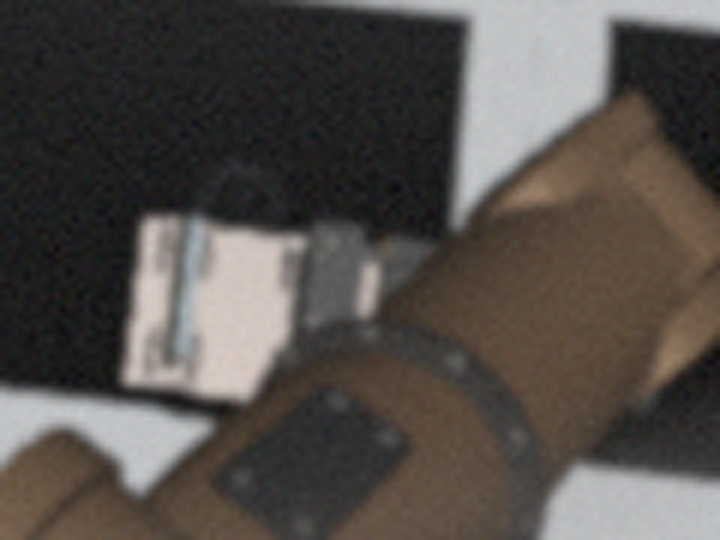

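```bash
python3 -c "
from h import *
P=np.array([.4631,-.2863,.04])
for dx in (0,.02,.03,.04):
  for dz in (0,.01,.02,.03):
    print(dx,dz,((proj('scene',P+[dx,-.025,dz])-[285,235]+.5)*6).round(),((proj('scene',P+[dx,+.025,dz])-[285,235]+.5)*6).round())
for x in (.428,.507):
  print('plate0 top end',x,((proj('scene',[x,-.2875,.096])-[285,235]+.5)*6).round())
for yy in (-.32,-.2538):
  print(yy,((proj('top',[.49,yy,.14])-[330,190]+.5)*6).round())
"
```

```text
0 0 [440. 465.] [354. 396.]
0 0.01 [442. 447.] [355. 378.]
0 0.02 [443. 430.] [355. 361.]
0 0.03 [444. 412.] [356. 343.]
0.02 0 [475. 440.] [388. 373.]
0.02 0.01 [476. 423.] [389. 355.]
0.02 0.02 [477. 405.] [390. 338.]
0.02 0.03 [479. 387.] [391. 321.]
0.03 0 [491. 428.] [405. 361.]
0.03 0.01 [493. 411.] [406. 344.]
0.03 0.02 [494. 393.] [407. 327.]
0.03 0.03 [496. 375.] [408. 309.]
0.04 0 [508. 416.] [421. 350.]
0.04 0.01 [510. 399.] [422. 333.]
0.04 0.02 [511. 381.] [423. 316.]
0.04 0.03 [513. 364.] [424. 298.]
plate0 top end 0.428 [340. 374.]
plate0 top end 0.507 [480. 281.]
-0.32 [530. 281.]
-0.2538 [410. 267.]
```

On closer look the fingers do straddle plate 0. The right finger is in front of it with its tip at crop (450,408), the left one behind with its tip at (345,340). Both fit a tip about 30 mm above the reported z with no lateral error. I'll go 8 mm lower and pinch.

>>> play_rows --pt "-0.008 0.019 0.05 -0.015 -0.004 0 0.1" --pt "0 0 0 0 0 0 1" --pt "0 0 0 0 0 0 1" --pt "0 0 0 0 0 0 1" --pt "0 0 0 0 0 0 1"

```text
clock: 6.5
position: [0.468, -0.2887, 0.0346]
ee_rot: [2.246, 2.19, 0.004]
force: [0.3, 0.2, -0.4]
width: 0.154
```

>>> play_rows --pt "0 0 0 0 0 0 1" --pt "0 0 0 0 0 0 1" --pt "0 0 0 0 0 0 1"

```text
clock: 6.8
position: [0.4679, -0.2886, 0.0347]
ee_rot: [2.246, 2.19, 0.004]
force: [-0.1, -0.1, -0.7]
width: 0.133
```

```bash
python3 -c "
from h import *
go([.466,-.2875,.032],88.6)"
```

```text
t 6.8 pos [ 0.4679 -0.2886  0.0347] phi 88.56 tilt z [ 0.0051 -0.0017 -1.    ] F [-0.1 -0.1 -0.7] w mm 12.22 q [ 0.11  0.53  0.48  1.96 -0.36  0.73  2.35]
  shift units [ 0.007 -0.013  0.018]
  turn units [ 0.01   0.003 -0.002]
```

The opening reads 12.2 mm, against about 0.3 to 0.7 mm when shut, so this is the 12 mm plate. The others looked like roughly 15 mm (middle) and 9 mm (left). I'll grip firmly and lift.

>>> play_rows --pt "0 0 0 0 0 0 1" --pt "0 0 0 0 0 0 1" --pt "0 0 -0.04 0 0 0 1" --pt "0 0 -0.08 0 0 0 1" --pt "0 0 -0.1 0 0 0 1" --force 45

```text
clock: 7.3
position: [0.4662, -0.2877, 0.0679]
ee_rot: [2.249, 2.192, 0.001]
force: [-0.3, -0.4, -1.4]
width: 0.123
```

```bash
python3 -c "
from h import *
go([.467,-.2875,.165],88.6)"
```

```text
t 7.3 pos [ 0.4662 -0.2877  0.0679] phi 88.54 tilt z [ 0.0012 -0.     -1.    ] F [-0.3 -0.4 -1.4] w mm 11.35 q [ 0.09  0.48  0.51  1.94 -0.32  0.8   2.32]
  shift units [ 0.001  0.006 -0.647]
  turn units [ 0.002 -0.    -0.002]
```

>>> play_rows --pt "0 0 -0.15 0 0 0 1" --pt "0 0 -0.15 0 0 0 1" --pt "0 0 -0.15 0 0 0 1" --pt "0 0 -0.15 0 0 0 1" --pt "0 0 -0.05 0 0 0 1"

```text
clock: 7.8
position: [0.4656, -0.2884, 0.1744]
ee_rot: [2.249, 2.189, 0.003]
force: [0.8, -0.2, -1.8]
width: 0.129
```

```bash
python3 -c "
from h import *
go([.461,.201,.165],95.2); snap('5',w=80,k=5)"
```

```text
t 7.8 pos [ 0.4656 -0.2884  0.1744] phi 88.46 tilt z [ 0.0036 -0.0014 -1.    ] F [ 0.8 -0.2 -1.8] w mm 11.89 q [ 0.03  0.35  0.58  1.83 -0.22  1.03  2.23]
  shift units [ 3.261 -0.119  0.058]
  turn units [ 0.007  0.003 -0.235]
scene crop origin 314 224 k 5 proj [354.3 264.5]
top crop origin 369 201 k 5 proj [409.9 241.6]
```

View pics/s5.png

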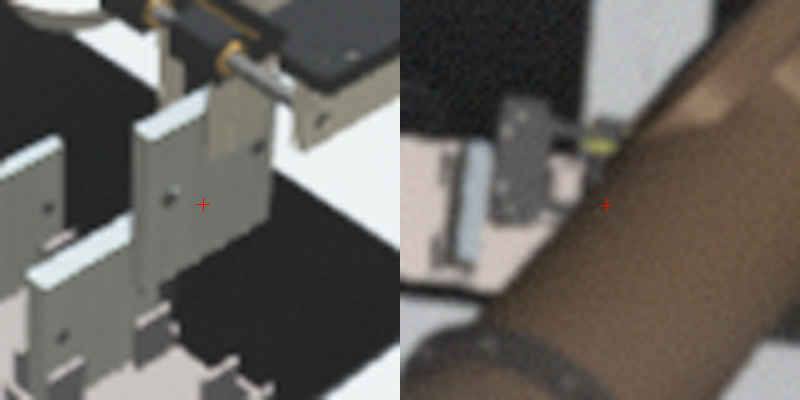

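The plate is clear of the rack, upright in the fingers, and the other two still stand. I'll carry it over to the clamp.

>>> play_rows --pt "0.15 0 0 0 0 -0.05 1" --pt "0.25 0 0 0 0 -0.05 1" --pt "0.3 -0.015 0 0 0 -0.05 1" --pt "0.3 0 0 0 0 -0.04 1" --pt "0.3 0 0 0 0 -0.04 1"

```text
clock: 8.4
position: [0.4539, -0.0938, 0.1677]
ee_rot: [2.13, 2.308, -0.009]
force: [1.4, 1.0, -2.1]
width: 0.126
```

```bash
python3 -c "
from h import *
go([.461,.201,.165],95.2)"
```

```text
t 8.4 pos [ 0.4539 -0.0938  0.1677] phi 94.61 tilt z [-0.003  -0.0047 -1.    ] F [ 1.4  1.  -2.1] w mm 11.59 q [-0.33  0.2   0.49  2.01 -0.11  0.96  1.87]
  shift units [1.955 0.205 0.009]
  turn units [-0.007  0.009 -0.021]
```

>>> play_rows --pt "0.3 0.03 0 0 0 -0.02 1" --pt "0.3 0.03 0 0 0 0 1" --pt "0.3 0.03 0 0 0 0 1" --pt "0.3 0.03 0 0 0 0 1" --pt "0.25 0.03 0 0 0 0 1"

```text
clock: 8.9
position: [0.4505, 0.1342, 0.1616]
ee_rot: [-2.113, -2.319, 0.018]
force: [-0.4, -0.3, -1.6]
width: 0.126
```

>>> play_rows --pt "0.22 0.03 0 0 0 0 1" --pt "0.15 0.02 0 0 0 0 1" --pt "0 0 0 0 0 0 1"

```text
clock: 9.2
position: [0.449, 0.1986, 0.1574]
ee_rot: [-2.1, -2.326, 0.024]
force: [0.0, -0.5, -1.3]
width: 0.128
```

```bash
python3 -c "
from h import *
go([.461,.201,.14],95.2)"
```

```text
t 9.2 pos [0.449  0.1986 0.1574] phi 95.85 tilt z [-0.0161 -0.0065 -0.9998] F [ 0.  -0.5 -1.3] w mm 11.82 q [-0.78  0.26  0.31  1.94 -0.1   0.97  1.26]
  shift units [0.008 0.083 0.115]
  turn units [-0.033  0.01   0.023]
```

>>> play_rows --pt "0.008 0.083 0.05 -0.033 0.01 0.023 1" --pt "0 0 0.1 0 0 0 1" --pt "0 0 0.1 0 0 0 1" --pt "0 0 0 0 0 0 1"

```text
clock: 9.6
position: [0.4587, 0.1989, 0.1146]
ee_rot: [-2.117, -2.32, 0.01]
force: [0.1, -0.4, -1.4]
width: 0.13
```

```bash
python3 -c "
from h import *
go([.462,.201,.105],95.2)"
```

```text
t 9.6 pos [0.4587 0.1989 0.1146] phi 95.24 tilt z [-0.0052 -0.0038 -1.    ] F [ 0.1 -0.4 -1.4] w mm 11.96 q [-0.76  0.33  0.31  1.98 -0.13  0.86  1.28]
  shift units [0.012 0.024 0.064]
  turn units [-0.011  0.007  0.002]
```

>>> play_rows --pt "0.012 0.024 0.02 -0.011 0.007 0 1" --pt "0 0 0 0 0 0 1"

```text
clock: 9.8
position: [0.4618, 0.1998, 0.1111]
ee_rot: [-2.119, -2.319, 0.002]
force: [-0.4, 0.3, -1.8]
width: 0.128
```

```bash
python3 -c "
from h import *
go([.462,.201,.105],95.2); snap('6',w=80,k=5)
im=cv2.imread('pics/scene6.png')[165:255,200:290]; cv2.imwrite('pics/d6.png',cv2.resize(im,None,fx=6.6,fy=6.6,interpolation=2))"
```

```text
t 9.8 pos [0.4618 0.1998 0.1111] phi 95.17 tilt z [-1.1e-03 -8.0e-04 -1.0e+00] F [-0.4  0.3 -1.8] w mm 11.78 q [-0.75  0.33  0.3   1.98 -0.13  0.84  1.28]
  shift units [0.008 0.002 0.04 ]
  turn units [-0.002  0.001 -0.001]
scene crop origin 201 163 k 5 proj [241.7 203.1]
top crop origin 221 187 k 5 proj [261.5 227.2]
```

View pics/d6.png

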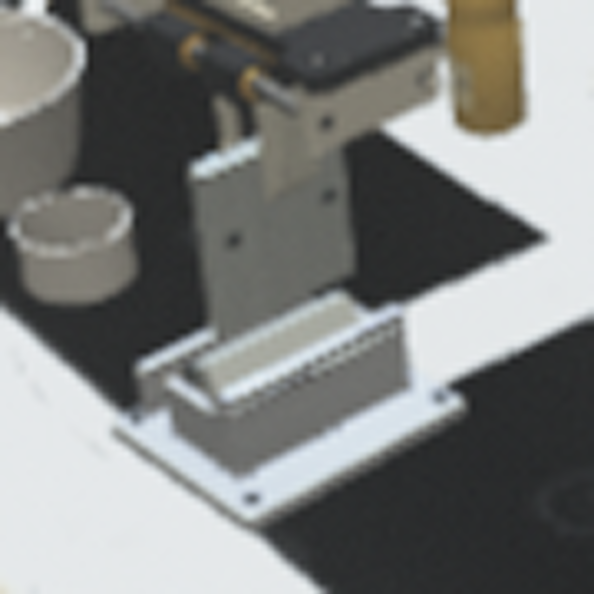

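View pics/s6.png

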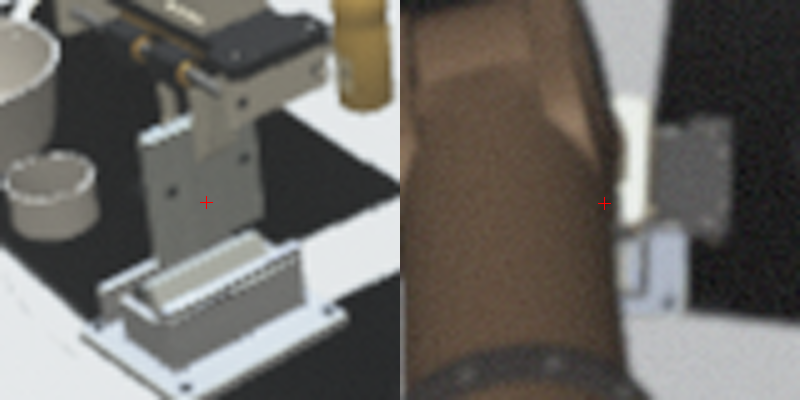

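```bash
python3 -c "
from h import *
th=np.radians(5.2); ex=np.array([np.cos(th),np.sin(th)]); ey=np.array([-np.sin(th),np.cos(th)])
c=np.array([.4603,.1998])
f=lambda p:((proj('scene',p)-[200,165]+.5)*6.6).round()
for dz in (0,):
 for a in(-.04,.04):
  for b in (-.006,.006):
   print('plate',a,b,'bot',f([*(c+ex*a+ey*b),.0824+dz]),'top',f([*(c+ex*a+ey*b),.1724+dz]))
print('slot seat line z.06 y0', [f([*(np.array([.461,.201])+ex*a),.06]) for a in (-.045,.045)])
"
```

```text
plate -0.04 -0.006 bot [222. 344.] top [199. 181.]
plate -0.04 0.006 bot [207. 335.] top [183. 172.]
plate 0.04 -0.006 bot [355. 278.] top [338. 118.]
plate 0.04 0.006 bot [340. 269.] top [322. 109.]
slot seat line z.06 y0 [array([211., 381.]), array([359., 306.])]
```

The plate's corners land where predicted to within about 2 mm (scene crop: top near (190,175), bottom (217,345) and (355,278)), above the mouth centred near (211,382). I'll move about 2 mm toward the sprung jaw, the soft side, and lower to the mouth.

>>> play_rows --pt "0.015 0.002 0.05 0 0 0 1" --pt "0 0 0.06 0 0 0 1" --pt "0 0 0.03 0 0 0 1" --pt "0 0 0 0 0 0 1" --force 60

```text
clock: 10.3
position: [0.4627, 0.2028, 0.0898]
ee_rot: [2.119, 2.32, 0.002]
force: [-0.3, -0.1, -1.3]
width: 0.125
```

```bash
python3 -c "
from h import *
go([.462,.202,.075],95.2)"
```

```text
t 10.3 pos [0.4627 0.2028 0.0898] phi 95.19 tilt z [ 1.e-03  8.e-04 -1.e+00] F [-0.3 -0.1 -1.3] w mm 11.46 q [-0.75  0.36  0.29  2.   -0.15  0.79  1.29]
  shift units [-0.005 -0.005  0.098]
  turn units [ 0.002 -0.001 -0.001]
```

>>> play_rows --pt "-0.005 -0.004 0.03 0 0 0 1" --pt "0 0 0.03 0 0 0 1" --pt "0 0 0.03 0 0 0 1"

```text
clock: 10.6
position: [0.4627, 0.2019, 0.0759]
ee_rot: [2.119, 2.319, 0.003]
force: [-0.0, -1.1, 5.3]
width: 0.125
```

```bash
python3 -c "
from h import *
go([.462,.202,.065],95.2)"
```

```text
t 10.6 pos [0.4627 0.2019 0.0759] phi 95.16 tilt z [ 0.0021  0.0011 -1.    ] F [-0.  -1.1  5.3] w mm 11.53 q [-0.74  0.38  0.29  2.02 -0.16  0.76  1.3 ]
  shift units [ 0.001 -0.005  0.072]
  turn units [ 0.004 -0.002 -0.001]
```

>>> play_rows --pt "0 -0.005 0.03 0.004 0 0 1" --pt "0 0 0.03 0 0 0 1"

```text
clock: 10.8
position: [0.4635, 0.202, 0.0675]
ee_rot: [2.12, 2.318, 0.005]
force: [-1.6, -1.3, 9.9]
width: 0.126
```

```bash
python3 -c "
from h import *
go([.462,.202,.06],95.2)"
```

```text
t 10.8 pos [0.4635 0.202  0.0675] phi 95.11 tilt z [ 0.0027  0.0022 -1.    ] F [-1.6 -1.3  9.9] w mm 11.59 q [-0.73  0.4   0.28  2.03 -0.16  0.74  1.31]
  shift units [ 0.001 -0.01   0.05 ]
  turn units [ 0.006 -0.004 -0.003]
```

>>> play_rows --pt "0 -0.01 0.025 0.006 -0.004 0 1" --pt "0 0 0.025 0 0 0 1"

```text
clock: 11.0
position: [0.4639, 0.202, 0.0606]
ee_rot: [2.12, 2.316, 0.004]
force: [-1.9, -0.7, 5.0]
width: 0.129
```

```bash
python3 -c "
from h import *
go([.462,.202,.06],95.2)"
```

```text
t 11.0 pos [0.4639 0.202  0.0606] phi 95.06 tilt z [ 0.0028  0.0012 -1.    ] F [-1.9 -0.7  5. ] w mm 11.89 q [-0.73  0.41  0.28  2.03 -0.17  0.72  1.31]
  shift units [ 0.001 -0.012  0.004]
  turn units [ 0.006 -0.002 -0.005]
```

Past the slope: the force fell from 9.9 to 5 N. From here I'll feel for the stop in small steps.

>>> play_rows --pt "0 -0.012 0.014 0.006 0 -0.005 1"

```text
clock: 11.1
position: [0.4633, 0.202, 0.0587]
ee_rot: [2.119, 2.319, 0.004]
force: [1.9, -1.0, 4.3]
width: 0.129
```

>>> play_rows --pt "0 0 0.014 0 0 0 1"

```text
clock: 11.2
position: [0.4637, 0.202, 0.0568]
ee_rot: [2.119, 2.319, 0.005]
force: [-1.2, -1.4, 5.6]
width: 0.123
```

>>> play_rows --pt "0 0 0.014 0 0 0 1"

```text
clock: 11.3
position: [0.4639, 0.2021, 0.0549]
ee_rot: [2.119, 2.318, 0.006]
force: [-1.5, -0.0, 5.7]
width: 0.129
```

>>> play_rows --pt "0 0 0.014 0 0 0 1"

```text
clock: 11.4
position: [0.4642, 0.2021, 0.0529]
ee_rot: [2.12, 2.318, 0.006]
force: [-0.9, -0.9, 6.0]
width: 0.124
```

>>> play_rows --pt "0 -0.008 0.014 0.008 0 -0.003 1"

```text
clock: 11.5
position: [0.4638, 0.2021, 0.0511]
ee_rot: [-2.118, -2.319, -0.004]
force: [1.2, -1.0, 4.9]
width: 0.127
```

>>> play_rows --pt "0 0 0.014 0 0 0 1"

```text
clock: 11.6
position: [0.4641, 0.2021, 0.0492]
ee_rot: [-2.118, -2.319, -0.005]
force: [-1.2, -0.6, 4.7]
width: 0.131
```

>>> play_rows --pt "0 0 0.014 0 0 0 1"

```text
clock: 11.7
position: [0.4643, 0.2021, 0.0472]
ee_rot: [-2.118, -2.318, -0.005]
force: [-0.5, -0.2, 6.2]
width: 0.127
```

>>> play_rows --pt "0 -0.006 0.012 0.008 0 0 1"

```text
clock: 11.8
position: [0.4642, 0.2022, 0.0457]
ee_rot: [-2.117, -2.316, -0.003]
force: [0.7, -1.1, 6.2]
width: 0.128
```

>>> play_rows --pt "0 0 0.012 0 0 0 1"

```text
clock: 11.9
position: [0.4644, 0.2022, 0.0442]
ee_rot: [-2.117, -2.316, -0.003]
force: [-1.9, -0.6, 7.3]
width: 0.126
```

>>> play_rows --pt "0 0 0.012 0 0 0 1"

```text
clock: 12.0
position: [0.4645, 0.2022, 0.0427]
ee_rot: [-2.117, -2.316, -0.004]
force: [-7.3, -1.8, 25.9]
width: 0.127
```

```bash
python3 -c "
from h import *
go([.4645,.2022,.0427],95.2)"
```

```text
t 12.0 pos [0.4645 0.2022 0.0427] phi 95.12 tilt z [-0.0011  0.0044 -1.    ] F [-7.3 -1.8 25.9] w mm 11.65 q [-0.72  0.44  0.27  2.04 -0.19  0.68  1.33]
  shift units [-0. -0. -0.]
  turn units [-0.001 -0.009 -0.003]
```

>>> play_rows --pt "0 0 0.006 0 0 0 1"

```text
clock: 12.1
position: [0.4644, 0.2022, 0.0426]
ee_rot: [-2.117, -2.315, -0.004]
force: [-7.1, -4.2, 27.4]
width: 0.124
```

```bash
python3 -c "
from h import *
go([.4645,.2022,.0427],95.2); snap('7',w=80,k=5)"
```

```text
t 12.1 pos [0.4644 0.2022 0.0426] phi 95.11 tilt z [-0.0013  0.0049 -1.    ] F [-7.1 -4.2 27.4] w mm 11.37 q [-0.71  0.44  0.27  2.04 -0.19  0.68  1.33]
  shift units [-0.     0.    -0.001]
  turn units [-0.002 -0.01  -0.003]
scene crop origin 204 180 k 5 proj [244.2 220.3]
top crop origin 223 188 k 5 proj [263.4 228.9]
```

View pics/s7.png

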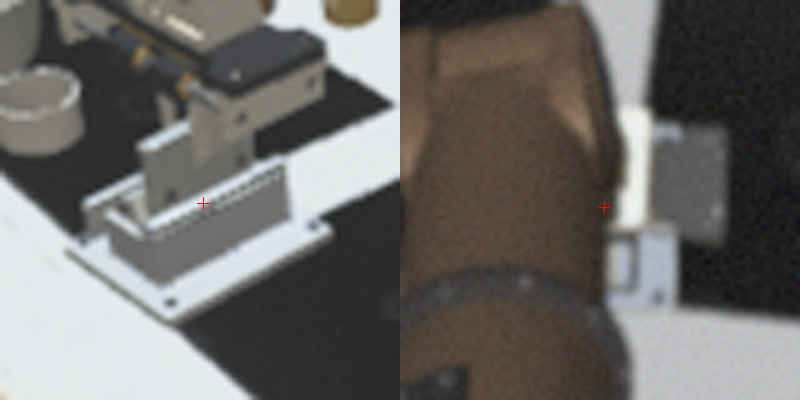

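Movement stopped at 27 N with the plate upright between fence and jaw: it's on the hard stop. I'll release it and rise.

>>> play_rows --pt "0 0 0 0 0 0 0.4" --pt "0 0 0 0 0 0 0.3" --pt "0 0 0 0 0 0 0.2" --pt "0 0 0 0 0 0 0.1" --pt "0 0 0 0 0 0 0.1"

```text
clock: 12.7
position: [0.4639, 0.2026, 0.0423]
ee_rot: [-2.116, -2.315, -0.004]
force: [0.1, 0.5, -0.1]
width: 0.442
```

>>> play_rows --pt "0 0 -0.04 0 0 0 0.1" --pt "0 0 -0.1 0 0 0 0.1" --pt "0 0 -0.2 0 0 0 0.1" --pt "0 0 -0.2 0 0 0 0.1" --pt "0 0 -0.2 0 0 0 0.1"

```text
clock: 13.2
position: [0.4611, 0.2003, 0.1541]
ee_rot: [-2.115, -2.313, 0.01]
force: [2.0, 0.6, -0.5]
width: 0.454
```

```bash
python3 -c "
from h import *
go([.4645,.2022,.0427],95.2); snap('8',P=np.array([.46,.2,.08]),w=80,k=5)"
```

```text
t 13.2 pos [0.4611 0.2003 0.1541] phi 95.13 tilt z [-0.0096 -0.     -1.    ] F [ 2.   0.6 -0.5] w mm 41.8 q [-0.76  0.28  0.32  1.93 -0.11  0.96  1.27]
  shift units [0.01  0.03  0.742]
  turn units [-0.019 -0.002 -0.002]
scene crop origin 202 171 k 5 proj [242.2 211.5]
top crop origin 222 188 k 5 proj [262.5 228.9]
```

View pics/s8.png

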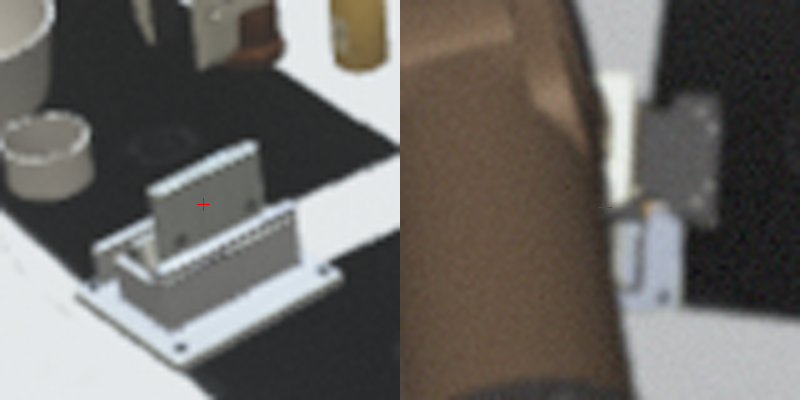

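```bash
python3 -c "
from h import *
th=np.radians(5.2); ex=np.array([np.cos(th),np.sin(th)]); ey=np.array([-np.sin(th),np.cos(th)])
c=np.array([.4625,.2022]); f=lambda p:((proj('scene',p)-[202,171]+.5)*5).round()
for z in (.100,.104,.110):
 print(z,[f([*(c+ex*a+ey*b),z]) for a in(-.04,.04) for b in(-.006,.006)])
s=cv2.imread('pics/scene8.png'); cv2.imwrite('pics/d8.png',cv2.resize(s[190:250,210:280],None,fx=10,fy=10,interpolation=2))
"
```

```text
0.1 [array([156., 205.]), array([144., 197.]), array([257., 155.]), array([246., 148.])]
0.104 [array([155., 199.]), array([144., 192.]), array([257., 149.]), array([245., 143.])]
0.11 [array([154., 191.]), array([142., 184.]), array([256., 142.]), array([244., 135.])]
```

View pics/d8.png

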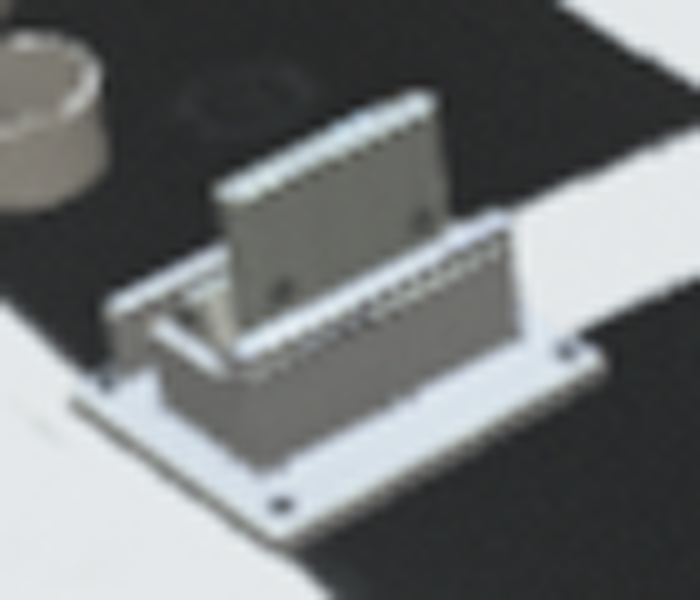

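>>> play_rows --pt "-0.2 0 -0.1 0 0 0 0.1" --pt "-0.32 0 0 0 0 0 0.1" --pt "-0.32 0 0 0 0 0 0.1" --pt "-0.32 0 0 0 0 0 0.1" --pt "0 0 0 0 0 0 0.1"

```text
clock: 13.8
position: [0.4806, 0.0247, 0.1724]
ee_rot: [-2.111, -2.322, -0.007]
force: [0.0, -0.2, -0.2]
width: 0.452
```

```bash
python3 -c "
from h import *
snap('9',P=np.array([.46,.2,.08]),w=80,k=5)"
```

```text
scene crop origin 202 171 k 5 proj [242.2 211.5]
top crop origin 222 188 k 5 proj [262.5 228.9]
```

View pics/s9.png

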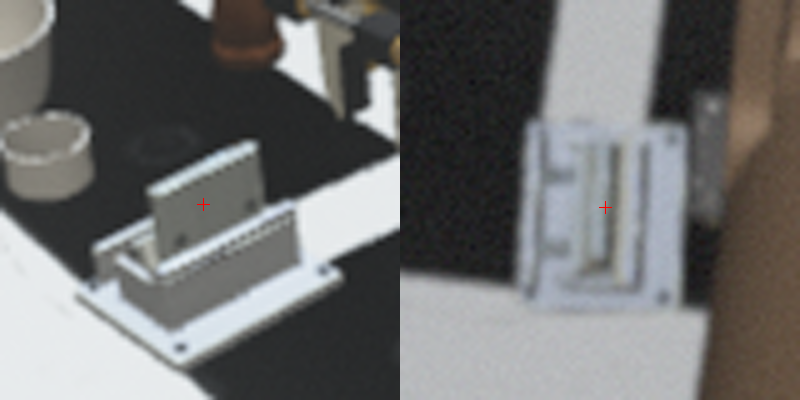

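View pics/scene9.png

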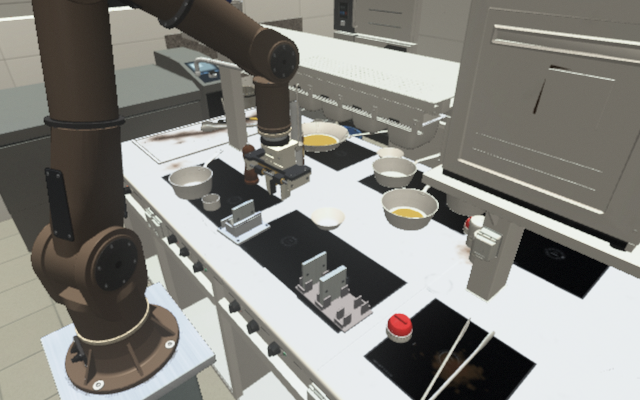

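The plate stands upright in the slot and is free of the gripper. Its top edge at crop (148,190) to (258,143) looks level, but the picture is only good to about 3 mm. There's plenty of time, so I'll confirm it's home by pressing gently on the middle of the top edge with shut fingers.

>>> play_rows --pt "0.25 0 0 0 0 0 1" --pt "0.32 0 0 0 0 0 1" --pt "0.32 0 0 0 0 0 1" --pt "0.25 0 0 0 0 0 1" --pt "0 0 0 0 0 0 1" --force 20

```text
clock: 14.4
position: [0.4599, 0.2137, 0.1726]
ee_rot: [-2.095, -2.33, -0.01]
force: [-0.8, 0.1, 0.1]
width: 0.062
```

```bash
python3 -c "
from h import *
go([.463,.2022,.1],95.2)"
```

```text
t 14.4 pos [0.4599 0.2137 0.1726] phi 96.07 tilt z [-0.002   0.0102 -0.9999] F [-0.8  0.1  0.1] w mm 5.73 q [-0.78  0.26  0.31  1.9  -0.11  0.99  1.25]
  shift units [-0.083  0.013  0.483]
  turn units [-0.002 -0.021  0.03 ]
```

>>> play_rows --pt "-0.083 0.013 0 -0.002 -0.021 0.03 1" --pt "0 0 0.12 0 0 0 1" --pt "0 0 0.15 0 0 0 1" --pt "0 0 0.12 0 0 0 1" --pt "0 0 0 0 0 0 1"

```text
clock: 14.9
position: [0.4623, 0.2001, 0.1119]
ee_rot: [2.114, 2.321, -0.004]
force: [0.3, -0.9, 0.2]
width: 0.006
```

```bash
python3 -c "
from h import *
go([.463,.2022,.1],95.2); snap('10',w=80,k=5)"
```

```text
t 14.9 pos [0.4623 0.2001 0.1119] phi 95.33 tilt z [ 1.0e-04 -3.5e-03 -1.0e+00] F [ 0.3 -0.9  0.2] w mm 0.59 q [-0.75  0.33  0.3   1.98 -0.13  0.85  1.28]
  shift units [0.014 0.006 0.08 ]
  turn units [-0.     0.007  0.005]
scene crop origin 201 162 k 5 proj [241.8 202.7]
top crop origin 221 187 k 5 proj [261.4 227. ]
```

View pics/s10.png

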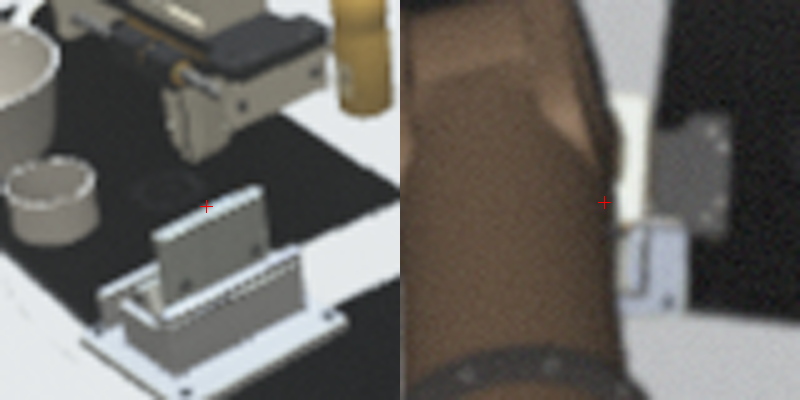

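>>> play_rows --pt "0.014 0.006 0.05 0 0.007 0 1" --pt "0 0 0.07 0 0 0 1" --pt "0 0 0.05 0 0 0 1" --pt "0 0 0.02 0 0 0 1"

```text
clock: 15.4
position: [0.4666, 0.2034, 0.0861]
ee_rot: [2.116, 2.319, 0.012]
force: [-0.0, 0.1, 0.4]
width: 0.006
```

>>> play_rows --pt "0 0 0.013 0 0 0 1"

```text
clock: 15.5
position: [0.4665, 0.2033, 0.0837]
ee_rot: [2.116, 2.32, 0.012]
force: [0.6, 0.8, 0.1]
width: 0.005
```

>>> play_rows --pt "0 0 0.013 0 0 0 1"

```text
clock: 15.6
position: [0.4665, 0.2033, 0.0816]
ee_rot: [2.116, 2.32, 0.011]
force: [0.3, -0.2, 0.1]
width: 0.008
```

>>> play_rows --pt "0 -0.02 0.013 0.018 0 0 1"

```text
clock: 15.7
position: [0.4635, 0.2031, 0.0796]
ee_rot: [-2.114, -2.318, -0.001]
force: [-0.5, 0.6, 0.5]
width: 0.006
```

>>> play_rows --pt "0 0 0.013 0 0 0 1"

```text
clock: 15.8
position: [0.4634, 0.2031, 0.0775]
ee_rot: [-2.114, -2.318, -0.0]
force: [0.1, 0.4, -0.2]
width: 0.004
```

>>> play_rows --pt "0 0 0.01 0 0 0 1"

```text
clock: 15.9
position: [0.4634, 0.2032, 0.0759]
ee_rot: [-2.114, -2.318, -0.001]
force: [0.0, 0.3, 0.1]
width: 0.006
```

>>> play_rows --pt "0 0 0.01 0 0 0 1"

```text
clock: 16.0
position: [0.4635, 0.2033, 0.0744]
ee_rot: [-2.114, -2.318, -0.001]
force: [-0.2, -0.6, 0.2]
width: 0.009
```

>>> play_rows --pt "0 0 0.01 0 0 0 1"

```text
clock: 16.1
position: [0.4635, 0.2033, 0.0728]
ee_rot: [-2.114, -2.318, -0.001]
force: [0.1, 0.4, -0.7]
width: 0.001
```

>>> play_rows --pt "0 0 0.01 0 0 0 1"

```text
clock: 16.2
position: [0.4636, 0.2034, 0.0712]
ee_rot: [-2.114, -2.318, -0.001]
force: [0.4, -0.2, -0.3]
width: 0.003
```

>>> play_rows --pt "0 0 0.008 0 0 0 1"

```text
clock: 16.3
position: [0.4636, 0.2033, 0.0699]
ee_rot: [-2.114, -2.318, -0.001]
force: [-0.2, 0.5, 0.3]
width: 0.006
```

```bash
python3 -c "
from h import *
go([.463,.2022,.07],95.2); snap('11',w=80,k=5)"
```

```text
t 16.3 pos [0.4636 0.2033 0.0699] phi 95.26 tilt z [-0.0029  0.0037 -1.    ] F [-0.2  0.5  0.3] w mm 0.55 q [-0.73  0.4   0.28  2.02 -0.16  0.75  1.31]
  shift units [-0.007 -0.004 -0.001]
  turn units [-0.005 -0.008  0.002]
scene crop origin 202 173 k 5 proj [242.9 213.3]
top crop origin 222 188 k 5 proj [262.1 228.2]
```

View pics/s11.png

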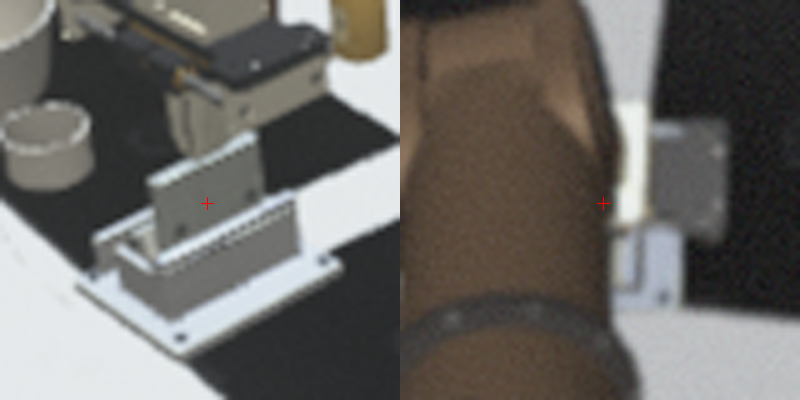

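>>> play_rows --pt "-0.005 -0.004 0.01 0 -0.008 0 1"

```text
clock: 16.5
position: [0.4636, 0.2031, 0.0694]
ee_rot: [-2.116, -2.32, 0.001]
force: [-6.8, -0.6, 29.5]
width: 0.005
```

>>> play_rows --pt "0 0 0.008 0 0 0 1"

```text
clock: 16.6
position: [0.4637, 0.2036, 0.0694]
ee_rot: [-2.115, -2.32, -0.001]
force: [-8.4, -1.3, 22.1]
width: 0.006
```

>>> play_rows --pt "0 0 0.008 0 0 0 1"

```text
clock: 16.7
position: [0.4636, 0.2039, 0.0695]
ee_rot: [-2.115, -2.319, -0.002]
force: [-5.9, -2.7, 17.6]
width: 0.005
```

Stiff contact at 0.0694 m: 29 N fell to 18 N over two further 1.2 mm commands with no travel, so the plate is hard on its stop. I'll withdraw straight up and do the final check.

>>> play_rows --pt "0 0 -0.05 0 0 0 1" --pt "0 0 -0.15 0 0 0 1" --pt "0 0 -0.2 0 0 0 1" --pt "0 0 -0.2 0 0 0 1"

```text
clock: 17.1
position: [0.4612, 0.2023, 0.1597]
ee_rot: [-2.114, -2.318, 0.009]
force: [0.9, -0.1, -0.6]
width: 0.004
```

>>> play_rows --pt "-0.2 0 -0.1 0 0 0 1" --pt "-0.32 0 0 0 0 0 1" --pt "-0.32 0 0 0 0 0 1" --pt "-0.2 0 0 0 0 0 1" --pt "0 0 0 0 0 0 1"

```text
clock: 17.6
position: [0.4799, 0.0443, 0.1815]
ee_rot: [2.111, 2.325, 0.008]
force: [0.3, -0.0, 0.3]
width: 0.006
```

```bash
python3 -c "
from h import *
go(None); snap('12',P=np.array([.46,.2,.08]),w=80,k=5)
a=cv2.imread('pics/scene0.png').astype(int)
b=cv2.imread('pics/scene12.png').astype(int)
d=abs(a-b).sum(2)
for nm,(x0,y0,x1,y1) in dict(timer=(380,308,418,350),bowl=(310,203,348,232),ring=(198,190,224,212),plates12=(290,245,350,305)).items(): print(nm,d[y0:y1,x0:x1].mean().round(1),d[y0:y1,x0:x1].max())
"
```

```text
t 17.6 pos [0.4799 0.0443 0.1815] phi 95.52 tilt z [ 0.0041  0.0029 -1.    ] F [ 0.3 -0.   0.3] w mm 0.58 q [-0.54  0.21  0.4   1.95 -0.1   0.99  1.58]
scene crop origin 202 171 k 5 proj [242.2 211.5]
top crop origin 222 188 k 5 proj [262.5 228.9]
timer 15.9 35
bowl 19.4 34
ring 15.8 31
plates12 25.1 410
```

View pics/s12.png

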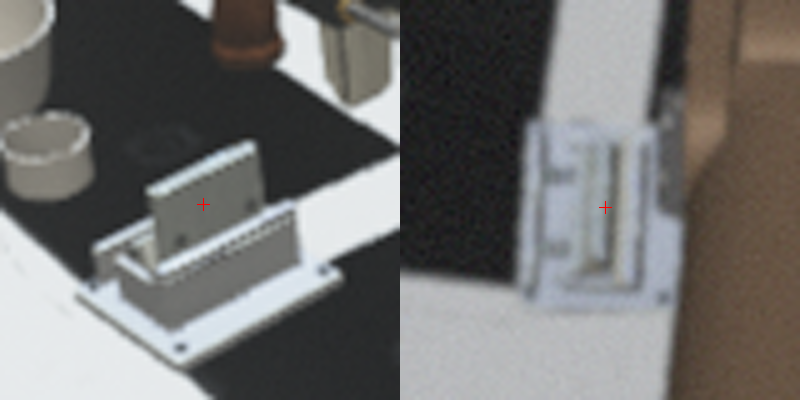

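View pics/scene12.png

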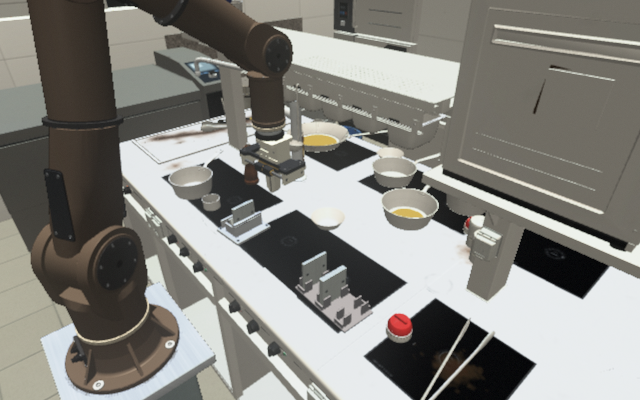

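The plate stands upright and seated in the clamp at (242,212). The other two still stand in their bays at (314,266) and (332,283). The timer, bowl and ring areas differ only by image noise. I'm handing in.

```bash
python3 -c "
from cell import sign_off
print(sign_off())"
```

```text
the job is handed in; nothing more can be done
None
```

The 12 mm plate is in the guide's slot, upright and on the depth stop, and I handed the job in at about 17.6 s.

- **Picking the plate:** I pinched only the plate nearest the timer. It read 12.2 mm at 10 N, against about 0.5 mm when shut. By sight the other two measured about 14 mm (middle) and 8 mm (far), so I took them as 15 and 9 mm and did not pinch them.
- **Seating:** I pushed the plate down in small steps. The force peaked near 10 N on the jaw's slope, then ran at 4 to 7 N until the plate met a hard stop at about 27 N. After letting go, I pressed the top edge once with shut fingers. It gave no further travel at up to 29 N, so the plate is home.
- **Last pictures:** The plate stands upright in the slot with the gripper clear of it. The other two plates are still in their bays. The timer, bowl and ring areas match the first picture to within image noise.

**What disagreed:**
- The fingertips appear about 33 mm higher than the reported tool position. My first pinch therefore closed on air above the plate, touching nothing, and I corrected for this afterwards.
- In the pictures the seated plate's top looked about 3 mm higher than I worked out from the arm's position. That is about one pixel, so I relied on the force check.

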